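Stand the fallen sauce bottle on the light pad and hold the lamp knob at the third click

TASK

Pick up the fallen sauce bottle, stand it upright in the middle of the round light pad of the white inspection console and let go of it. Then grip the black index knob and turn it clockwise three clicks to its third stop (the big red dot), never as far as the fourth click; the knob springs back if released, so finish while still gripping it and holding it steady there. Leave the oil bottle, the jar and the carton undisturbed.

Things in the scene. Friction and masses are not known exactly. Their poses are not given: they have to be found in the camera images.
- sauce_bottle: Loose dark brown square bottle, paper label, red cap, 0.26-0.5 kg, lying at the robot's left. Body 50 x 50 mm, 112 mm tall, then a taper to a neck of 26 mm diameter and a 30 mm cap; 185 mm tall, mass centre 71 mm up. Origin: centre of base; z axis: base to cap. Fallen, two flat sides are level, its axis lies 25 mm above the table and the cap points to the robot's left (+y, within 0.6 rad).
- bottle_cap (a point): Centre of the top of the sauce bottle's red cap, 185 mm from its base along the bottle's axis.
- console: Fixed white inspection-lamp console, box 150 mm (x) by 360 mm (y) by 30 mm tall. Origin: centre of its underside, on the table; z up. The light pad is centred 110 mm from the origin towards its +y, the index knob 110 mm towards its -y (the robot's right).
- pad_center (a point): Centre of the top face of the round cream light pad with a dark rim: a flat disc of diameter 120 mm, fixed to the console, its top 34 mm above the table.
- knob_bar: Black bar grip of the index knob, 56 mm long (its x), 16 mm thick (its y), its top 78 mm above the table; pinch it across the 16 mm. Origin: on the knob's vertical axis, 67 mm above the table. A white line on top marks the pointer end (its -x). It stands on a black disc, diameter 60 mm, top at 44 mm. Its x starts 0.60 rad anticlockwise of the console's x.
- index_knob (a joint): Turn of the knob, rad: 0 at the start (end stop), growing clockwise seen from above, to 2.094. Stops (clicks) every 24 deg: 0.419, 0.838, third 1.257 (pointer at the big red dot; others are small white dots), 1.676. Clicks feel like a ripple of 0.05 N m. A return spring (0.05 N m at 0, 0.10 at the third stop) takes it back to 0 if let go; at most 0.16 N m turns it that far.
- oil_bottle: Bystander: upright round amber oil bottle with yellow cap, diameter 68 mm, 220 mm tall, beyond the console. Origin: centre of its base.
- jar: Bystander: red jar with green lid, diameter 72 mm, 100 mm tall, beyond the console. Origin: centre of its base.
- carton: Bystander: red and yellow carton 60 x 90 x 120 mm tall, beyond the console. Origin: centre of its base.

How it is judged:
By the outcome, as a careful person would: the job done as asked, in the order asked, and still so for the second after the job is handed in, while the arm keeps its last pose, push and grip.
It also fails if it takes over 59 s, if anything falls off the work surface, if the arm or the gripper's body presses on something with over 40 N, if the wrist force passes 120 N, or if a joint passes its speed limit or range.

ROBOT

A 6-joint arm with a two-finger parallel gripper is mounted at the origin on the work surface. World frame = base frame: x ahead of the robot, y to its left, z up, the work surface at z = 0. Lengths are in m, angles in degrees, forces in N, time in s.
With the tool pointing down it reaches from about 0.325 to 0.775 m from the base axis. Payload 5.5 kg.
Tool frame: the origin (TCP) lies at the centre of the arm's flange, where the gripper is bolted on; the fingertips stand 182 mm ahead of it and the grasp point (between the pads) lies 163 mm ahead of it; z points along the fingers, y is the line along which they close (so a half turn about z gives the same grasp; the last joint's range is limited). The gripper opens to 88 mm and grips with 3 to 60 N. Pads are 20 mm wide; open, the fingers measure 115 mm over their backs; the gripper's body (75 mm by 178 mm) begins 61 mm behind the grasp point.
Start: joints at [-79.681, 5.22, 70.514, -0, 104.267, -3.249], TCP at [0.141, -0.583, 0.405] pointing down, gripper open.
Joint ranges: [-164.24, 164.24], [-49.07, 125.15], [9.68, 141.18], [-86.29, 266.29], [3.28, 154.24], [-151.56, 151.56]. Speed limits (degrees/s): [147.25, 147.25, 172.46, 180, 180, 180].

INTERFACE

Orientations are given as [roll, pitch, yaw] about the fixed x, y, z axes, in that order (R = Rz(yaw) Ry(pitch) Rx(roll)).
In Python, from station import r gives the robot as it stands. The module is installed in compiled form; this text tells all that it offers. Calls block until the motion is done:
- r.reach(position, orientation): joint-space move of the TCP to a pose.
- r.servo_line(position, rotation=None, speed=0.15): straight line of the TCP; rotation=None keeps the orientation; speed is the mean speed in m/s.
- r.move_joints(angles): joint-space move.
- r.let_go() and r.grab(squeeze=None): open the fingers fully, or close them until they stop; squeeze is the grip in N (None keeps the last).
- r.wait(seconds).
- r.inverse_kinematics(position, orientation): joint angles nearest the present ones, or None.
- r.sense(): the state.
- r.snapshot(name): name is "scene" or "top"; returns a dict with "frame" (384x512x3 uint8, red, green, blue), "fx", "fy", "cx", "cy" (pixels), "dist_coeffs" ([k1, k2, p1, p2, k3] as OpenCV has them; the pictures are not rectified), "R" (3x3) and "t" (3): a world point X has camera coordinates R X + t. Camera axes: x right, y down, z forward; pixel columns grow to the right and rows downward; lengths in m; the calibration is good to about 2 mm. A picture is of the moment at which its call begins. There is no depth.
A pose or a line that the arm cannot do raises r.IKError and nothing moves.
- r.hand_in(): hands the job in; it is judged then, once.
The state is a dict: "clock": time; "joints": joint angles; "joint_vel": joint speeds; "joint_torque": joint torques, N m; "tcp_pos": TCP position; "orientation": TCP orientation; "contact_force": force on the tool from outside, world axes, zero at the start; "torque": the same for the moment, N m; "opening": finger opening in m; "gripper_force": force on a finger pad.
Only numpy, scipy, OpenCV 4.12 (cv2) and the standard library are available. Lean on these libraries where they do the work, as an engineer would, in place of code of your own. Each camera call takes 0.05 s, during which the arm holds its last target. There are 200 camera calls.

## Working session

There is one attempt and no reset: what is moved stays moved. The work goes in short steps, each a Python script; the robot and the scene stay as the last script left them, time stands still between calls to the robot, and variables do not carry over. Pictures are saved under pics/ and viewed, at most 10 in all, crops included, and the job is handed in when it is done.

```bash
mkdir -p pics
python3 - <<'E'
from station import r
import cv2,pickle
d={}
for n in("scene","top"):
    s=r.snapshot(n);d[n]=s
    cv2.imwrite(f"pics/{n}0.png",cv2.resize(s["frame"][:,:,::-1],(800,600),interpolation=cv2.INTER_CUBIC))
    print(n,s["fx"],s["fy"],s["cx"],s["cy"],s["dist_coeffs"],s["R"],s["t"])
pickle.dump(d,open("s0.pkl","wb"))
E
```

```text
scene 497.19980255923383 497.19980255923383 255.72853155008124 194.62769479829376 [0.01449812 0.         0.         0.         0.        ] [[-0.77807182  0.62808921  0.01040143]
 [ 0.53555957  0.67191863 -0.51156749]
 [-0.32829894 -0.39246566 -0.85918014]] [ 0.38195703 -0.34879245  1.63134478]
top 382.1143109002935 382.1143109002935 253.91409079936645 191.7107522394854 [-0.08108444  0.          0.          0.          0.        ] [[ 0.01335858 -0.99980436  0.01458726]
 [-0.99285583 -0.01499283 -0.11837444]
 [ 0.11856998 -0.01290173 -0.99286188]] [0.07472435 0.56547317 0.91745563]
```

View pics/top0.png

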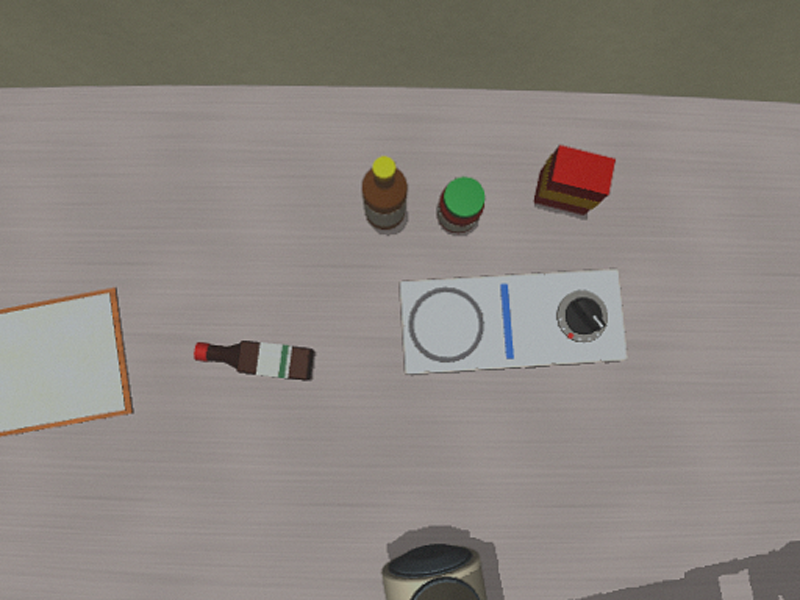

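View pics/scene0.png

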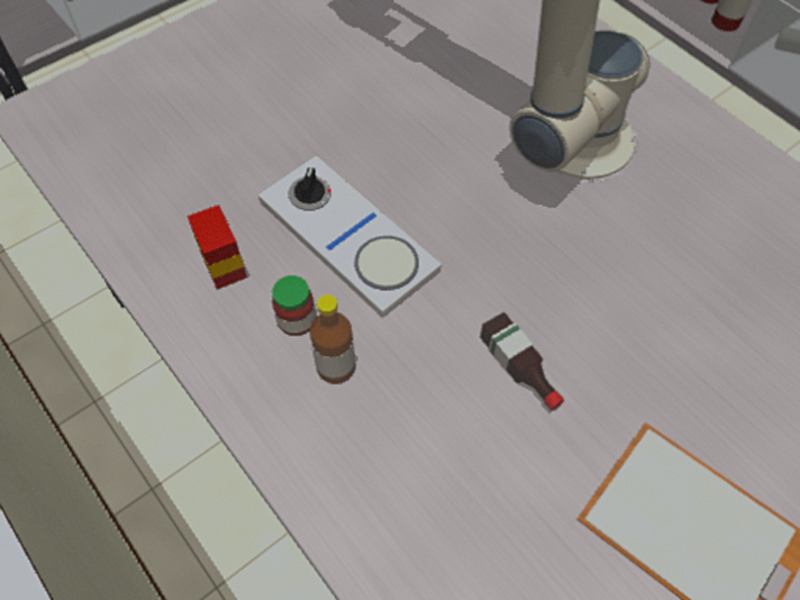

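The top view shows the bottle lying with its cap at (202,352) and base at (313,362), the console with the pad at (446,324) and the knob at (583,316). The scene view agrees with it. I'll enlarge those regions to read corners accurately.

```bash
cat > h.py <<'E'
import numpy as np,cv2
def ray(s,uv,z):
    K=np.array([[s["fx"],0,s["cx"]],[0,s["fy"],s["cy"]],[0,0,1]])
    n=cv2.undistortPoints(np.array(uv,float).reshape(-1,1,2),K,np.array(s["dist_coeffs"])).reshape(-1,2)
    R=np.array(s["R"]);C=-R.T@s["t"]
    d=np.c_[n,np.ones(len(n))]@R
    return C+d*((z-C[2])/d[:,2])[:,None]
def proj(s,X):
    K=np.array([[s["fx"],0,s["cx"]],[0,s["fy"],s["cy"]],[0,0,1]])
    return cv2.projectPoints(np.array(X,float).reshape(-1,1,3),cv2.Rodrigues(np.array(s["R"]))[0],np.array(s["t"]),K,np.array(s["dist_coeffs"]))[0].reshape(-1,2)
def crop(f,c0,r0,w,h,k):return cv2.resize(f[r0:r0+h,c0:c0+w,::-1],None,fx=k,fy=k,interpolation=cv2.INTER_CUBIC)
def un(p,c0,r0,k):return (np.array(p,float)+.5)/k-.5+[c0,r0]
E
python3 - <<'E'
import pickle;from h import *
f=pickle.load(open("s0.pkl","rb"))["top"]["frame"]
im=np.zeros((600,800,3),np.uint8);im[:400]=crop(f,250,165,160,80,5);im[400:,:500]=crop(f,115,210,100,40,5)
cv2.imwrite("pics/crop1.png",im)
E
```

```text
(no output)
```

View pics/crop1.png

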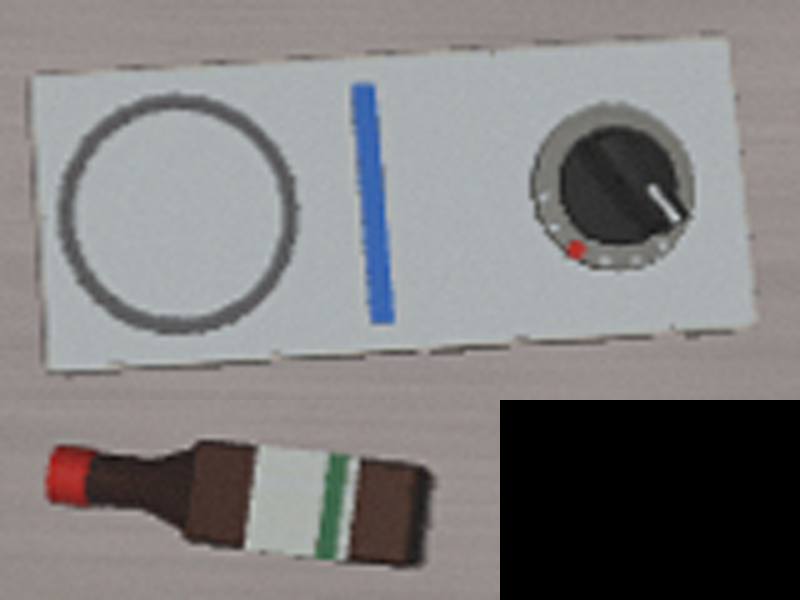

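The crop shows, in crop pixels: console corners (32,75), (728,37), (757,325) and (47,371), with the pad ring centred at (178,213). The knob's black disc is at (619,185) and the white pointer line runs (652,187)-(677,220). The bottle cap end is at (48,475). The bottle's top face ends at its base at (415,462)-(405,563), and the shoulders are at (197,441) and (190,540).

Run:
```python
import pickle;from h import *
from station import r
D=pickle.load(open("s0.pkl","rb"));s=D["top"]
U=lambda p:un(p,250,165,5)
c=ray(s,U([(32,75),(728,37),(757,325),(47,371)]),.03);print(c, [np.linalg.norm(c[i]-c[i-1]) for i in range(4)],c.mean(0))
yv=(c[0]+c[3]-c[1]-c[2]);yaw=np.arctan2(-yv[0],yv[1]);xv=c[0]+c[1]-c[2]-c[3];print("yaw",yaw,np.arctan2(xv[1],xv[0]))
p=ray(s,U([(178,213)]),.034)[0];k=ray(s,U([(619,185)]),.044)[0];print("pad",p,"knob",k,np.linalg.norm(p-k),np.arctan2(-(p-k)[0],(p-k)[1]))
l=ray(s,U([(677,220),(652,187)]),.078);d=l[1]-l[0];print("line",l,np.arctan2(d[1],d[0]))
V=lambda p:un(np.array(p)-[0,400],115,210,5)
cap=ray(s,V([(48,475)]),.025)[0];b=ray(s,V([(415,462),(405,563),(197,441),(190,540)]),.05)
print("cap",cap,b);base=(b[0]+b[1])/2;a=cap-base;print(base,np.linalg.norm(a[:2]),np.arctan2(a[1],a[0]),np.linalg.norm(b[0]-b[1]))
for q in(b[2]-b[0],b[3]-b[1]):print(np.arctan2(q[1],q[0]))
# scene check
q=D["scene"];print(((proj(q,[p,[*k[:2],.044],cap,[*base[:2],.025]])+.5)/.64-.5))
st=r.sense();print(st["joints"],st["orientation"],st["clock"])
```

```text
[[ 0.59534905  0.07790426  0.03      ]
 [ 0.62087209 -0.2775308   0.03      ]
 [ 0.47441451 -0.28819095  0.03      ]
 [ 0.44812022  0.06863577  0.03      ]] [np.float64(0.14752027683716226), np.float64(0.3563502561820639), np.float64(0.14684502836414484), np.float64(0.35779421750757107)] [ 0.53468897 -0.10479543  0.03      ]
yaw 0.07262246156925294 0.06775303384266032
pad [0.52676402 0.00474321 0.034     ] knob [ 0.54280192 -0.21404501  0.044     ] 0.2196030528292186 0.07317246138692936
line [[ 0.52303586 -0.23076509  0.078     ]
 [ 0.53873254 -0.21890408  0.078     ]] 0.6470998198979769
cap [0.47776082 0.40530862 0.025     ] [[0.48645169 0.21828479 0.05      ]
 [0.43780728 0.22173403 0.05      ]
 [0.49487044 0.32474218 0.05      ]
 [0.44700684 0.32622327 0.05      ]]
[0.46212949 0.22000941 0.05      ] 0.18595735107868105 1.4866383080385477 0.04876653907738741
1.4918796206953653
1.482979668975035
[[386.48314185 260.36032958]
 [309.46481041 188.04512446]
 [559.12875646 404.51043324]
 [490.9582587  323.50116147]]
[-7.96805666e+01  5.25832912e+00  7.05743298e+01 -2.24714407e-03
  1.04264608e+02 -3.24902805e+00] [-1.79902766e+02 -3.33739688e-03  1.35679068e+01] 0.1
```

```bash
cat >> h.py <<'E'
from scipy.spatial.transform import Rotation as Ro
BASE=np.array([.4621,.2200,.025]);PSI=1.487;PAD=np.array([.5268,.0048,.034]);KN=np.array([.5426,-.2142,.067])
G=.163;L=.073
def grasp(ax,side,grip,back=0):
    """tool pose: closing axis horizontal & perpendicular; tilt handled by caller: ax = tool z dir, side = tool y dir"""
    z=ax/np.linalg.norm(ax);y=side/np.linalg.norm(side);R=np.c_[np.cross(y,z),y,z]
    return (grip-(G+back)*z), Ro.from_matrix(R).as_euler("xyz",degrees=True)
def pick(t,sg,back=0):
    a=np.array([np.cos(PSI),np.sin(PSI),0]);n=sg*np.array([-a[1],a[0],0])
    return grasp(-np.sin(t)*a-np.cos(t)*np.array([0,0,1]),n,BASE+L*a,back)
def place(t,sg,az,h=0,back=0):
    # after the 90deg rotation tool z = cos t * horizontal(az) - sin t * up ; bottle axis up
    a=np.array([np.cos(az),np.sin(az),0]);n=sg*np.array([-a[1],a[0],0])
    return grasp(np.cos(t)*a-np.sin(t)*np.array([0,0,1]),n,PAD+[0,0,L+h],back)
E
python3 - <<'E'
from h import *;from station import r
np.set_printoptions(precision=1,suppress=True)
for t in(25,35,42):
  for sg in(1,-1):
    T=np.radians(t)
    q0=[r.inverse_kinematics(*map(list,pick(T,sg,b))) for b in(0,.1)]
    print(t,sg,"PICK",*[None if q is None else np.array(q) for q in q0])
    for az in range(-30,121,15):
      A=np.radians(az);q=[r.inverse_kinematics(*map(list,place(T,sg,A,h,b))) for h,b in((0,0),(.08,0),(0,.1))]
      if all(x is not None for x in q):print("  ",az,*[np.array(x) for x in q])
# knob
for y in(38.5,218.5):print([r.inverse_kinematics(list(KN+[0,0,G+.002]),[180,0,y-d]) for d in(0,72)])
E
```

```text
25 1 PICK [  39.    17.2   82.4  -17.9   97.9 -136. ] [  41.6   18.4   71.5  -17.9  107.9 -136.5]
   105 [-28.1  25.   81.1  48.8 118.5 142.9] [-28.1  20.3  78.3  52.3 123.3 149.7] [-33.3  31.3  68.1  48.8 126.8 145. ]
   120 [-23.3  32.7  70.7  43.  127.5 137.1] [-23.3  28.5  67.9  47.3 132.5 143.6] [-27.2  41.5  53.7  45.  136.1 141. ]
25 -1 PICK [ 39.   17.2  82.4 -17.9  97.9  44. ] [ 41.6  18.4  71.5 -17.9 107.9  43.5]
   45 [-38.5 -20.1 127.6  67.6  77.  -13.5] [-38.5 -26.7 123.6  65.7  81.2  -3.6] [-52.5 -25.6 126.9  64.   91.9 -13.4]
   60 [-38.3  -5.9 115.8  63.8  88.8 -21.5] [-38.3 -12.2 112.4  63.9  93.1 -12.8] [-49.2  -7.  112.   60.4 100.3 -22. ]
   75 [-36.    5.9 104.   59.   99.3 -27.2] [-36.    0.2 100.9  60.6 103.7 -19.5] [-44.6   7.7  97.3  56.4 108.9 -27.4]
   90 [-32.4  16.1  92.3  54.  109.1 -32.1] [-32.4  11.   89.5  56.6 113.7 -25. ] [-39.2  20.2  82.6  52.5 117.7 -31.4]
   105 [-28.1  25.   81.1  48.8 118.5 -37.1] [-28.1  20.3  78.3  52.3 123.3 -30.3] [-33.3  31.3  68.1  48.8 126.8 -35. ]
   120 [-23.3  32.7  70.7  43.  127.5 -42.9] [-23.3  28.5  67.9  47.3 13
[... 2290 characters left out ...]
  48.   90.4  -1.8] [-40.8 -15.3 107.8  47.3  96.3  -9.2]
   75 [-30.4  -1.9 102.9  45.9  93.8 -18.5] [-30.4  -5.7  98.1  46.6  99.8 -12.2] [-38.   -2.1  96.   44.9 104.2 -18.7]
   90 [-27.9   7.3  93.4  42.3 102.6 -27.2] [-27.9   3.8  88.7  43.8 108.6 -21.4] [-34.1   9.4  84.   41.6 112.1 -26.8]
   105 [-24.6  15.4  84.2  37.8 110.8 -35.6] [-24.6  12.1  79.6  40.  116.9 -30.2] [-29.4  19.6  72.1  37.8 120.  -34.4]
   120 [-20.6  22.3  75.7  32.4 118.4 -44.4] [-20.6  19.3  71.1  35.  124.7 -39.4] [-24.3  28.6  60.7  33.3 127.7 -42.4]
[array([-24.9,   4.7,  88.6,  -0. ,  86.7,  26.6]), array([-24.9,   4.7,  88.6,  -0. ,  86.7,  98.6])]
[None, array([-24.9,   4.7,  88.6,   0. ,  86.7, -81.4])]
```

Run:
```python
from h import *;from station import r
T=np.radians(35)
def st(m):
    s=r.sense();print(m,round(s["clock"],2),np.round(s["tcp_pos"],4),np.round(s["orientation"],1),np.round(s["contact_force"],1),round(s["opening"],4),np.round(s["gripper_force"],1))
L_=lambda p:[list(map(float,x)) for x in p]
r.reach([.40,.0,.42],[180,0,0])
r.reach(*L_(pick(T,-1,.12)));st("appr")
p,o=L_(pick(T,-1));r.servo_line(p,o,.12);st("at")
r.grab(30);st("grab")
r.servo_line([p[0],p[1],p[2]+.2],speed=.12);st("lift")
s=r.snapshot("scene")["frame"];cv2.imwrite("pics/lift.png",cv2.resize(s[:,:,::-1],(800,600)))
```

```text
appr 3.83 [0.4828 0.4533 0.2582] [179.9  34.9  85. ] [-0.1 -0.4  0.1] 0.0879 0.0
at 4.98 [0.4763 0.3863 0.1595] [179.9  34.9  85.2] [-0.3  0.2  0. ] 0.0875 0.0
grab 5.65 [0.476  0.386  0.1586] [180.   35.   85.2] [ 0.8  1.  -0. ] 0.0501 29.9
lift 7.47 [0.476  0.3859 0.3575] [-179.9   35.1   85.2] [ 1.1  0.4 -4. ] 0.0499 29.9
```

View pics/lift.png

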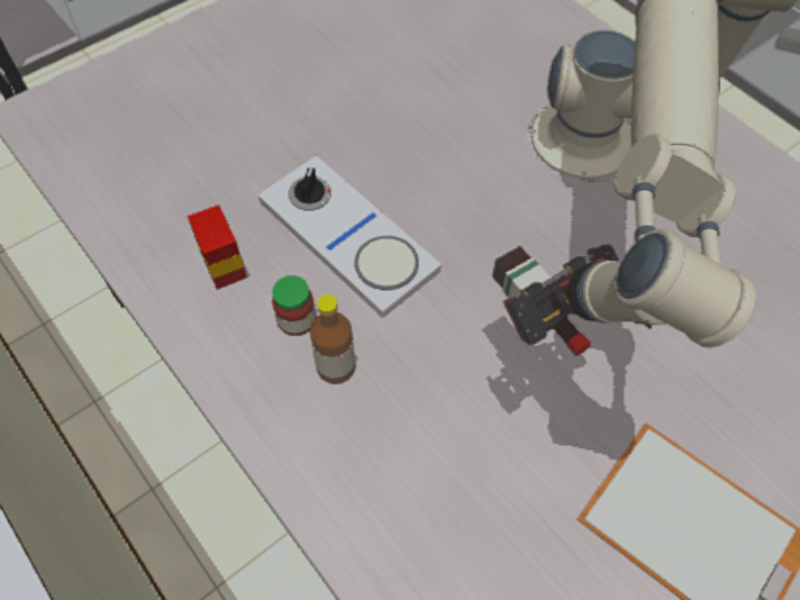

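The bottle is held level across its label (near (545,290)), and the bystanders are untouched. Next I upright it and lower it.

Run:
```python
from h import *;from station import r
T=np.radians(35);A=np.pi/2
def st(m):
    s=r.sense();print(m,round(s["clock"],2),np.round(s["tcp_pos"],4),np.round(s["orientation"],1),np.round(s["contact_force"],1),round(s["opening"],4));return s
L_=lambda p:[list(map(float,x)) for x in p]
p,o=L_(place(T,-1,A,.10));r.servo_line(p,o,.12);st("above")
p,o=L_(place(T,-1,A,.02));r.servo_line(p,o,.10);st("low");print(p)
for n,t in(("scene",0),("top",1)):
    s=r.snapshot(n)
    if n=="scene":
        k=proj(s,[PAD])[0].astype(int);im=crop(s["frame"],k[0]-80,k[1]-85,160,120,5)
        cv2.imwrite("pics/low.png",im)
```

```text
above 12.0 [ 0.5268 -0.1286  0.3006] [180. -55.  90.] [-0.7 -0.4 -3.4] 0.05
low 12.95 [ 0.527  -0.1288  0.2212] [179.9 -55.   90.1] [-0.3 -0.1 -3.3] 0.0501
[0.5268, -0.12872178321910568, 0.22049295912522054]
```

View pics/low.png

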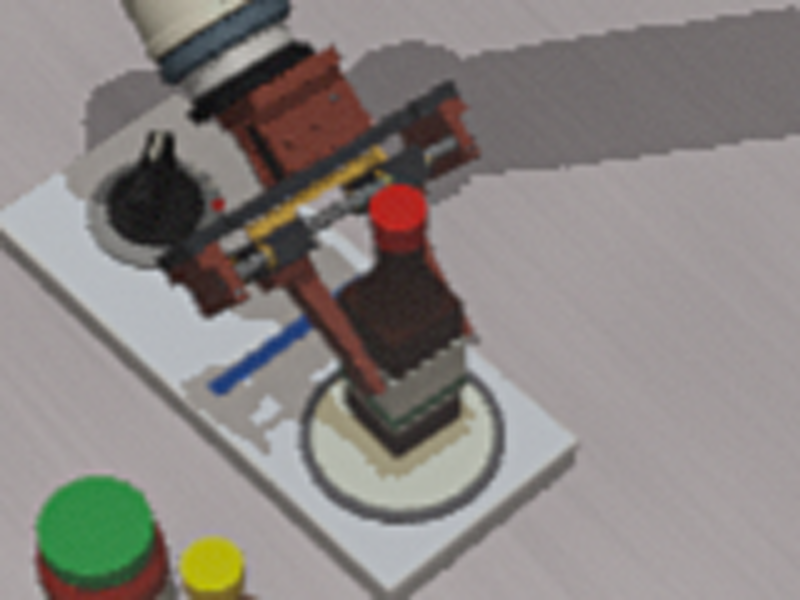

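The bottle is upright over the pad, with its base at (403,435) and the pad at (403,438). I'll lower it until contact, release, and back off along the tool axis.

Run:
```python
from h import *;from station import r
T=np.radians(35);A=np.pi/2
def st(m):
    s=r.sense();print(m,round(s["clock"],2),np.round(s["tcp_pos"],4),np.round(s["contact_force"],1),round(s["opening"],4));return s
L_=lambda p:[list(map(float,x)) for x in p]
f0=r.sense()["contact_force"][2];h=.006
while h>-.008:
    p,o=L_(place(T,-1,A,h));r.servo_line(p,o,.03);f=r.sense()["contact_force"][2]
    if f-f0>3:break
    h-=.001
st(f"contact h={h:.3f}")
r.let_go();st("open")
p,o=L_(place(T,-1,A,h,.13));r.servo_line(p,o,.12);st("back")
s=r.sense();x=s["tcp_pos"];r.servo_line([x[0],x[1],x[2]+.08],speed=.15)
a=r.snapshot("scene");b=r.snapshot("top");st("up")
k=proj(a,[PAD])[0].astype(int);j=proj(b,[PAD])[0].astype(int)
cv2.imwrite("pics/rel.png",np.hstack([crop(a["frame"],k[0]-40,k[1]-60,80,100,5),crop(b["frame"],j[0]-40,j[1]-50,80,100,5)]))
```

```text
contact h=0.001 14.92 [ 0.5267 -0.1287  0.2021] [-3.4 -0.1  1.4] 0.0501
open 15.67 [ 0.5268 -0.1287  0.2015] [0.  0.9 0.5] 0.0879
back 16.9 [ 0.5268 -0.2348  0.2755] [ 0.1  0.4 -0.8] 0.0877
up 17.68 [ 0.5267 -0.2347  0.3538] [ 0.4 -0.1 -0.6] 0.0879
```

View pics/rel.png

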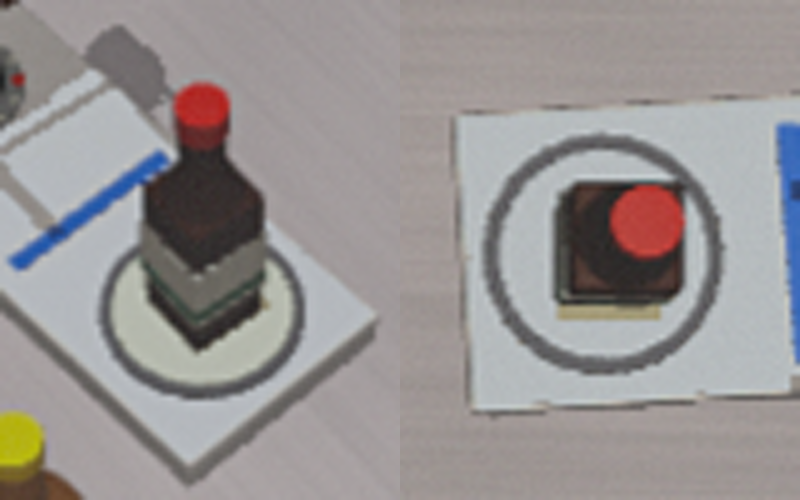

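Run:
```python
from h import *;from station import r
b=r.snapshot("top");j=proj(b,[PAD])[0].astype(int)
c=ray(b,un([(248,221)],j[0]-40,j[1]-50,5),.219)[0];print("cap at",c,"pad",PAD)
def st(m):
    s=r.sense();print(m,round(s["clock"],2),np.round(s["tcp_pos"],4),np.round(s["orientation"],1),np.round(s["contact_force"],1),np.round(s["torque"],2),round(s["opening"],4));return s
z=float(KN[2]+G+.002);x,y=map(float,KN[:2])
r.reach([x,y,z+.1],[180,0,38.4])
r.servo_line([x,y,z],[180,0,38.4],.08);st("at")
r.grab(35);st("grab")
for a in(24,48,72):
    r.servo_line([x,y,z],[180,0,38.4-a],.02) if 0 else r.reach([x,y,z],[180,0,38.4-a]);r.wait(.2);st(a)
t=r.snapshot("top");s=r.snapshot("scene");k=proj(t,[KN])[0].astype(int);l=proj(s,[KN])[0].astype(int)
cv2.imwrite("pics/kn.png",np.hstack([crop(t["frame"],k[0]-25,k[1]-30,50,60,8),crop(s["frame"],l[0]-25,l[1]-30,50,60,8)]))
```

```text
cap at [0.52508508 0.00449783 0.219     ] pad [0.5268 0.0048 0.034 ]
at 19.98 [ 0.5428 -0.2143  0.2328] [179.9  -0.   38.4] [ 0.2 -0.4 -0.1] [ 0.02 -0.06 -0.01] 0.0878
grab 21.07 [ 0.5429 -0.2147  0.232 ] [179.9  -0.   38.4] [ 3.8 -2.5 -2.8] [-0.59 -0.57  0.04] 0.0159
24 21.76 [ 0.5428 -0.2145  0.232 ] [179.9  -0.   14.6] [ 3.7 -3.8 -2.2] [-0.58 -0.58  0.04] 0.0156
48 22.44 [ 0.5428 -0.2144  0.232 ] [ 1.8e+02 -1.0e-01 -9.2e+00] [ 4.  -2.9 -2.7] [-0.45 -0.66  0.06] 0.0155
72 23.12 [ 0.5429 -0.2142  0.232 ] [-1.80e+02 -1.00e-01 -3.32e+01] [ 5.4 -2.3 -2.8] [-0.34 -0.66  0.11] 0.0153
```

View pics/kn.png

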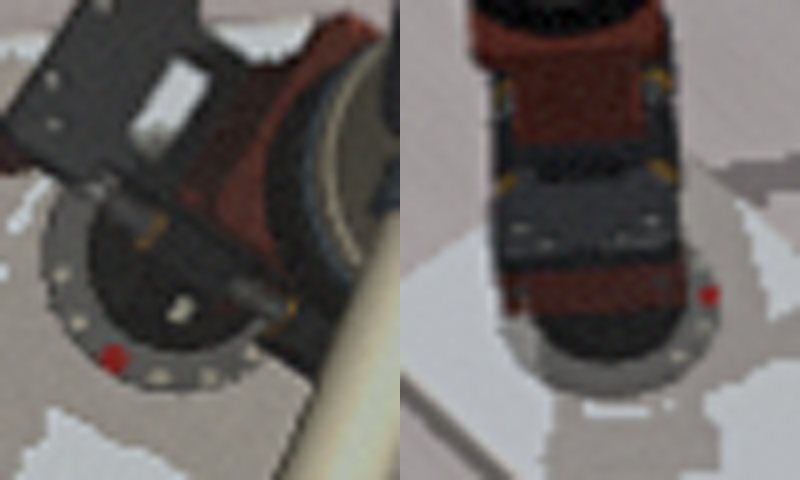

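The gripper hides most of the bar. A white spot at crop pixel (180,308), presumably the exposed end of the pointer line, can be compared with the projected line, and the red dot is at (114,358).

Run:
```python
from h import *;from station import r
t=r.snapshot("top");k=proj(t,[KN])[0].astype(int)
C=lambda X:((proj(t,X)-[k[0]-25,k[1]-30]+.5)*8-.5).round(0)
for q in(1.05,1.15,1.257,1.36,1.45):
    a=.07+.6-q;d=-np.array([np.cos(a),np.sin(a)])
    print(q,[C([[*(KN[:2]+rr*d),.078]])[0].tolist() for rr in(.006,.0257,.028)])
red=ray(t,un([(114,358)],k[0]-25,k[1]-30,8),.032)[0];v=-(red-KN)[:2];print("red",red,np.hypot(*v),"q red",.67-np.arctan2(v[1],v[0]))
s=r.sense();print(s["clock"],s["torque"],s["orientation"],s["opening"])
f=crop(t["frame"],k[0]-25,k[1]-15,50,37,16);cv2.imwrite("pics/kn2.png",cv2.convertScaleAbs(f,alpha=2))
```

```text
1.05 [[213.0, 265.0], [190.0, 326.0], [188.0, 333.0]]
1.15 [[211.0, 264.0], [183.0, 322.0], [179.0, 329.0]]
1.257 [[209.0, 263.0], [175.0, 317.0], [171.0, 324.0]]
1.36 [[208.0, 262.0], [168.0, 312.0], [163.0, 318.0]]
1.45 [[206.0, 260.0], [162.0, 307.0], [157.0, 312.0]]
red [ 0.51173714 -0.19540039  0.032     ] 0.03613781177990407 q red 1.2171083375464717
23.275 [-0.33530775 -0.6387904   0.06028361] [-1.79979287e+02 -5.83857838e-02 -3.32179108e+01] 0.015627789810168886
```

View pics/kn2.png

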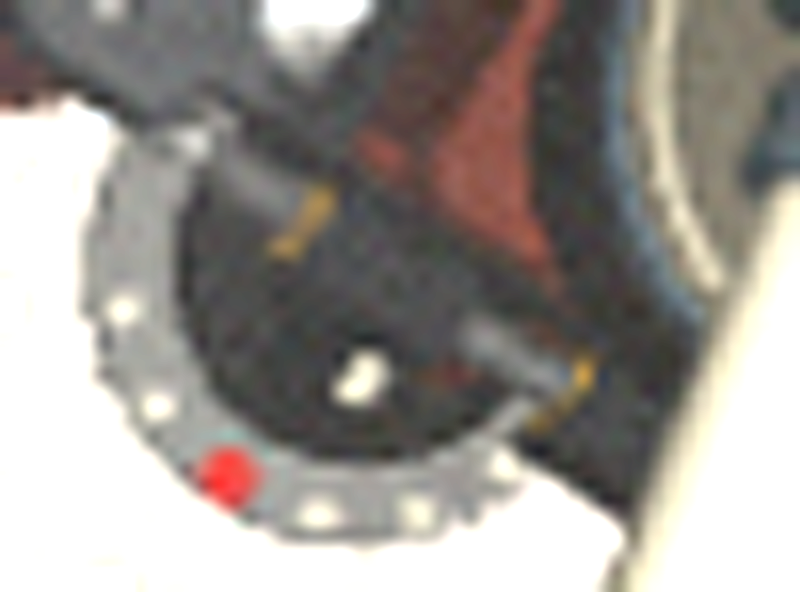

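The visible pointer end at 8x crop pixel (180,308) lies on the projected line for q = 1.257 (x ≈ 181 at that row), so the knob is at the third stop and held.

Run:
```python
from station import r
r.wait(.3);s=r.sense();print(s["clock"],s["orientation"],s["joint_vel"],s["gripper_force"]);print(r.hand_in())
```

```text
23.575 [-1.79979684e+02 -6.03468426e-02 -3.32216057e+01] [ 0.01421275  0.02992327  0.09611511 -0.10088091 -0.00400509 -0.00951703] 35.00107526779175
the job is handed in; nothing more can be done
None
```

I handed the job in at about 23.6 s: the sauce bottle stands upright within about 2 mm of the pad's centre, and the knob is gripped and held steady at its third stop; no judge's verdict came back.

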